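# Clamp a lamp housing with the loose crank

### The job

Fit the loose crank fully down onto the square shaft of the clamping fixture and wind it clockwise, round and round, until the jaw has pushed the lamp housing up against the stop block and grips it firmly. Stop as soon as the crank has clearly become harder to turn: it needs only about a twelfth of a turn after it starts to bite, and twice that would crush the housing. Leave the crank seated on the shaft, and do not disturb the other things on the bench.

Things in the scene. Friction and masses are not known exactly. Their poses are not given: they have to be found in the camera images.
- crank: steel crank standing hub-down on the bench, 0.39 kg, balanced. Origin: centre of the hub's underside; z up; +x along the arm to the handle. Hub 32 x 32 mm (sides along x, y), 46 mm high, square socket 15 mm wide, 26 mm deep in its underside, sides along x, y. Arm 14 mm wide, 35 to 45 mm up. To carry: grip the hub's two y sides, TCP 34 mm above the underside
- crank_handle (a point): the crank's upright black handle: a sleeve that spins freely about its own axis, 22 mm across, 47 to 91 mm above the hub's underside, axis 70 mm from the hub's. This point: on its axis, 72 mm above the underside, where to grip it from above. Beyond the hub the arm ends in a counterweight, 28 mm across, 48 mm from the hub axis, 25 to 55 mm up
- shaft_base (a point): foot of the upright square shaft on the grey gearbox block (80 x 80 mm, 58 mm high) at one end of the fixture. Point: on its axis, on top of its round collar (48 mm wide, 62 mm up); z up; x, y along the square's sides, turning with it. 14 mm square, chamfered to 12 mm from 17.5 to 20 mm up, then a round nose to 24 mm. A seated crank's origin is here; fits in four ways
- shaft (a joint): turn of the square shaft, rad, growing clockwise seen from above; starts at 0 to 1.5; 30 mm of jaw travel per turn, 2.1 to 3 turns needed. Stays where it is left (friction 0.55 N m, 8 N at the handle). Once the housing meets jaw and stop, each 0.1 rad adds about 14 N of clamping and 0.07 N m, 1 N at the handle
- jaw (a joint): travel of the moving jaw in m, growing towards the stop; 4.77 mm per rad of the shaft
- fixture: clamping fixture fixed to the bench: steel base plate 360 x 150 x 12 mm. Origin: on the bench under the shaft's axis; +x runs from gearbox to jaw, housing and stop, the plate reaching from 55 mm behind to 305 mm ahead of the shaft; all ahead of the gearbox is lower than 75 mm above the bench
- jaw_pad: stiffly sprung rubber face (30 N/mm) of the moving jaw, 120 mm wide, 29 to 63 mm above the bench. Its front face lies 85 mm ahead of the shaft axis when the jaw joint is 0. Origin as that of the fixture, moved along with the jaw
- housing: finned grey cast lamp housing, 80 (its x, along the fixture) x 110 x 40 mm, 0.4 to 0.9 kg, loose on the base plate between the jaw and the grey stop block (28 x 130 x 45 mm, across the far end, bolted at a different place each time, up to 20 mm beyond the housing). Origin: centre of its underside
- led_board: thin LED board 110 x 70 x 6 mm, lying flat, not needed; leave it alone
- screwdriver: screwdriver lying on the bench, not needed; leave it alone
- led_driver: aluminium power-supply block 120 x 45 x 32 mm, not needed; leave it alone
- tape_roll: roll of clear tape, 90 mm across, 22 mm high, not needed; leave it alone
- cleaner: white bottle 52 mm across, 130 mm high, not needed; leave it alone
- wrench: open-ended wrench lying on the bench, not needed; leave it alone

How it is judged:
By the outcome, as a careful person would: the job done as asked, in the order asked, and still so for the second after the job is handed in, with the robot touching nothing.
It also fails if it takes over 72 s, if anything falls off the work surface, if the arm or the gripper's body presses on something with over 40 N, if the wrist force passes 120 N, or if a joint passes its speed limit or range.

### The arm

A 7-joint arm with a two-finger parallel gripper is mounted at the origin on the work surface. World frame = base frame: x ahead of the robot, y to its left, z up, the work surface at z = 0. Lengths are in m, angles in rad, forces in N, time in s.
With the tool pointing down it reaches from about 0.425 to 0.875 m from the base axis. Payload 4.7 kg.
Tool frame: the origin (TCP) lies between the finger pads, 19 mm behind the fingertips; this is the grasp point; z points along the fingers, y is the line along which they close (so a half turn about z gives the same grasp; the last joint's range is limited). The gripper opens to 87 mm and grips with 3 to 60 N. Pads are 19 mm wide; open, the fingers measure 117 mm over their backs; the gripper's body (75 mm by 190 mm) begins 51 mm behind the grasp point.
Start: joints at [1.222, 0.321, -0.07, 1.45, 0.023, 1.371, -0.057], TCP at [0.231, -0.608, 0.241] pointing down, gripper open.
Joint ranges: [-2.86, 2.86], [-0.3, 2.09], [-1.38, 1.24], [0.06, 2.45], [-1.56, 4.7], [0.09, 2.05], [-2.69, 2.69]. Speed limits (rad/s): [2.57, 2.57, 3.14, 3.14, 3.14, 3.14, 3.14].

### API

Orientations are given as a rotation vector (axis times angle).
In Python, from bench import ctrl gives the robot as it stands. The module is installed in compiled form; this text tells all that it offers.
- The arm moves only by the shell command python3 -m handwheel 'ROWS' [FORCE]. ROWS is JSON, a list of rows, each a list of 7 numbers: the finger opening in m, from 0 to 0.087, then the shift along the tool's x, y, z in m, then the turn, a rotation vector about the tool's x, y, z in degrees. A call has 1 to 12 rows; each row shifts and turns the commanded pose from where the row before left it, along the tool's axes as they then stand; what a row does not reach is not made up. A row lasts 1/8 s, in which the tool goes at most 62.5 mm and 10.7 degrees, less where a joint would pass 70% of its speed; a pose out of reach is approached as far as the arm can. A call is refused whole if a number of a shift passes 0.0625 or a number of a turn 10.7, either way. A call with a gripper value outside its range is refused whole. The fingers move at their own pace and stop on an object; FORCE is the grip in N (left out, the last holds). Time passes only in rows, so rows that do not move let the fingers close. It gives the time, the measured TCP pose, the force, the opening and the grip force at its end, in the units of the state.
- ctrl.get_state(): the state, without advancing time (a new reading comes with each control period).
- ctrl.get_image(name): name is "scene" or "side" or "wrist"; returns (picture, depth): 480x640x3 uint8, blue, green, red; 480x640 float32, m along the optical axis (not along the pixel's ray), 0 where there is no reading.
- ctrl.camera_info(name): a dict with "intrinsics" (3x3 intrinsics, pixels), "R" (3x3) and "t" (3): a world point X has camera coordinates R X + t. Camera axes: x right, y down, z forward; pixel columns grow to the right and rows downward; lengths in m; the calibration is good to about 2 mm. A picture is of the moment at which its call begins: read the wrist's pose just before it. camera_info takes no time and is no camera call; for the wrist camera it gives the pose at the moment of the call.
- ctrl.close_job(): hands the job in; it is judged then, once.
The state is a dict: "time": time; "joint_positions": joint angles; "qd": joint speeds; "joint_torque": joint torques, N m; "position": TCP position; "tool_rot": TCP orientation; "ft_force": force on the tool from outside, world axes, zero at the start; "torque": the same for the moment, N m; "grip_width": opening from 0.0 (shut) to 1.0 (fully open); "grip_force": force on a finger pad.
Only numpy, scipy, OpenCV 4.12 (cv2) and the standard library are available. Lean on these libraries where they do the work, as an engineer would, in place of code of your own. Each camera call takes 0.05 s, during which the arm holds its last target. There are 200 camera calls.

## Working session

There is one attempt and no reset: what is moved stays moved. The work goes in short steps, Python scripts to look and compute and a shell command to move; the robot and the scene stay as the last step left them, time stands still between calls to the robot, and variables do not carry over. Pictures are saved under pics/ and viewed, at most 10 in all, crops included, and the job is handed in when it is done.

```bash
mkdir -p pics
cat > h.py <<'E'
import numpy as np,cv2
from bench import ctrl
from scipy.spatial.transform import Rotation as Ro
def snap(n,fn):
    ci=ctrl.camera_info(n); im,d=ctrl.get_image(n); cv2.imwrite(f'pics/{fn}.png',im); np.savez(f'pics/{fn}.npz',d=d,K=ci['intrinsics'],R=ci['R'],t=ci['t']); return im,d
def world(fn):
    z=np.load(f'pics/{fn}.npz'); d=z['d']; v,u=np.mgrid[:480,:640]
    p=np.stack([u,v,np.ones_like(u)],-1)@np.linalg.inv(z['K']).T*d[...,None]
    return (p-z['t'].ravel())@z['R'],d
def proj(fn,X):
    z=np.load(f'pics/{fn}.npz'); c=np.asarray(X)@z['R'].T+z['t'].ravel(); q=c@z['K'].T; return q[...,:2]/q[...,2:]
E
python3 - <<'E'
from h import *
s=ctrl.get_state(); print({k:np.round(v,3) for k,v in s.items()})
for n in['scene','side']: snap(n,n+'0')
for n in['scene','side']:
    ci=ctrl.camera_info(n); print(n, -np.array(ci['R']).T@np.array(ci['t']).ravel(), ci['intrinsics'])
E
```

```text
{'time': np.float64(0.0), 'joint_positions': array([ 1.222,  0.322, -0.07 ,  1.452,  0.023,  1.371, -0.057]), 'qd': array([-0.   ,  0.001, -0.001, -0.   , -0.001, -0.001,  0.002]), 'joint_torque': array([-0.0000e+00, -4.9129e+01, -4.0400e-01, -3.1253e+01, -6.4000e-02,
        4.4000e-02,  0.0000e+00]), 'position': array([ 0.23 , -0.607,  0.24 ]), 'tool_rot': array([-3.088e+00, -5.660e-01,  1.000e-03]), 'ft_force': array([0.549, 0.666, 0.104]), 'torque': array([ 0.014, -0.001,  0.009]), 'grip_force': np.float64(0.0), 'grip_width': np.float64(1.004)}
scene [0.81886145 0.34132037 0.74632199] [[459.2808363    0.         320.05547767]
 [  0.         459.2808363  236.10012239]
 [  0.           0.           1.        ]]
side [0.45304896 0.56072943 0.54091788] [[435.60616753   0.         321.95354876]
 [  0.         435.60616753 236.49512231]
 [  0.           0.           1.        ]]
```

View pics/scene0.png

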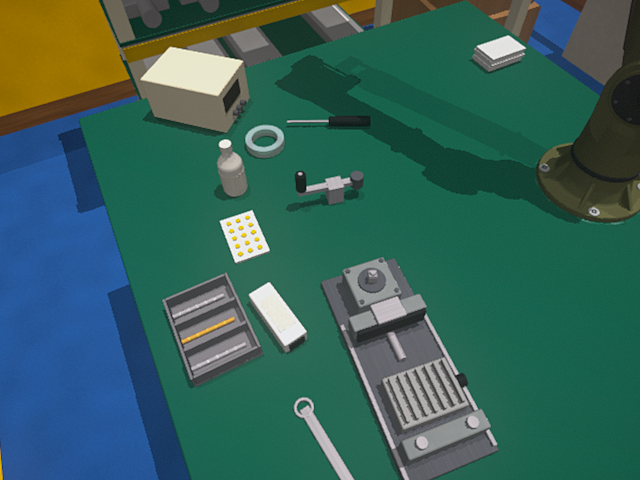

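View pics/side0.png

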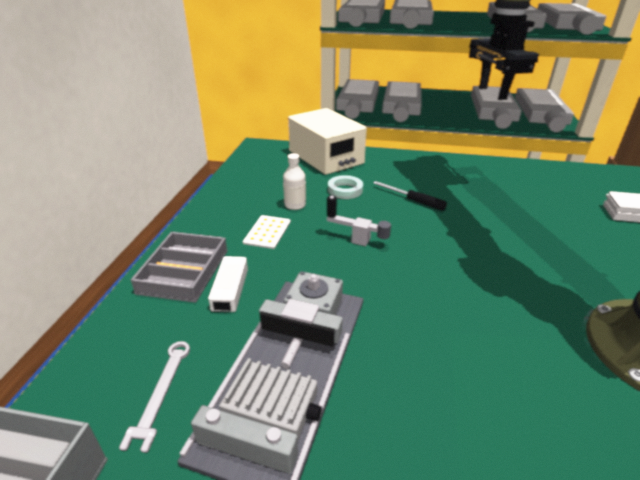

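The scene picture shows the crank: handle at (300,180), hub at (335,188), counterweight at (357,180). The gearbox with the shaft is at (373,275), and the housing at (425,395). The bottle at (231,170) is the nearest obstacle.

Run:
```python
from h import *
for fn,pts in(('scene0',dict(handle=(300,174),hub=(335,183),cw=(357,176),shaft=(373,271),collar=(373,283),bottle=(225,145))),('side0',dict(handle=(332,199),hub=(362,224),cw=(385,224),shaft=(315,279),bottle=(293,160)))):
    P,d=world(fn)
    for k,(u,v) in pts.items():
        print(fn,k,np.round(P[v,u],3))
P,d=world('scene0')
im=cv2.imread('pics/scene0.png')
z=P[...,2]
# crank region
m=np.zeros(z.shape,bool); m[160:215,285:370]=1
for lo,hi in((.03,.05),(.05,.06),(.06,.1)):
    q=P[m&(z>lo)&(z<hi)]; print(lo,len(q),np.round(q.mean(0),4) if len(q) else'', np.round(np.ptp(q,0),3))
# gearbox top
m=np.zeros(z.shape,bool); m[250:310,335:410]=1
q=P[m&(abs(z-.058)<.003)]; print('gear',cv2.minAreaRect((q[:,:2]*1000).astype(np.float32)))
q=P[m&(z>.07)];print('shaft',len(q),np.round(q.mean(0),4),q[:,2].max())
# crops
c=np.vstack([cv2.resize(im[160:215,285:375],None,fx=6,fy=6,interpolation=2)[:290,:540],cv2.resize(im[250:310,330:420],None,fx=6,fy=5,interpolation=2)])
cv2.imwrite('pics/c1.png',c)
```

```text
scene0 handle [ 0.577 -0.234  0.093]
scene0 hub [ 0.508 -0.218  0.047]
scene0 cw [ 0.462 -0.208  0.054]
scene0 shaft [0.564 0.018 0.086]
scene0 collar [0.566 0.026 0.06 ]
scene0 bottle [ 0.686 -0.34   0.129]
side0 handle [ 0.574 -0.23   0.09 ]
side0 hub [ 0.507 -0.215  0.045]
side0 cw [ 0.459 -0.21   0.054]
side0 shaft [0.561 0.021 0.081]
side0 bottle [ 0.682 -0.334  0.123]
0.03 631 [ 0.5156 -0.216   0.0427] [0.137 0.046 0.02 ]
0.05 158 [ 0.4904 -0.2118  0.0547] [0.139 0.042 0.009]
0.06 185 [ 0.5791 -0.2294  0.0812] [0.022 0.024 0.034]
gear ((567.1074829101562, 36.09477996826172), (112.06818389892578, 79.7950439453125), 83.36307525634766)
shaft 331 [0.5829 0.0795 0.1146] 0.7463219945171793
```

View pics/c1.png

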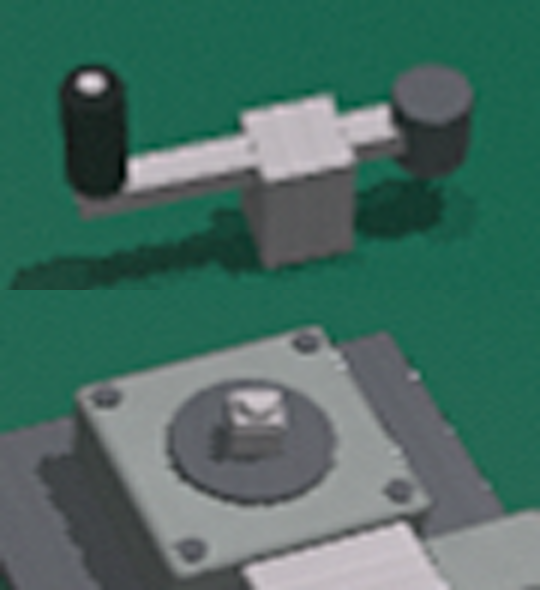

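```bash
cat >> h.py <<'E'
def to(X,yaw=None,yawnow=None):
    s=ctrl.get_state(); R=Ro.from_rotvec(s['tool_rot']).as_matrix(); y=np.degrees(np.arctan2(R[1,0],R[0,0]))
    print('t',round(float(s['time']),2),'pos',np.round(s['position'],4),'yaw',round(y,1),'tilt',np.round(R[:,2],3),'F',np.round(s['ft_force'],1),'T',np.round(s['torque'],2),'w',round(float(s['grip_width'])*87,1),'gf',round(float(s['grip_force']),1),'q7',round(s['joint_positions'][6],2))
    if X is None: return
    if yaw is not None:
        print('turn z tool',round(-(yaw-y),2))
        R=np.array([[np.cos(np.radians(yaw)),np.sin(np.radians(yaw)),0],[np.sin(np.radians(yaw)),-np.cos(np.radians(yaw)),0],[0,0,-1]])
    print('then shift mm',np.round(1000*R.T@(np.array(X)-s['position']),1))
E
python3 - <<'E'
from h import *
to([.45,-.217,.26],-12.7)
ci=ctrl.camera_info('wrist'); s=ctrl.get_state(); R=Ro.from_rotvec(s['tool_rot']).as_matrix()
c=-np.array(ci['R']).T@np.array(ci['t']).ravel()
print('cam in tool',R.T@(c-s['position']),'axes',np.round(R.T@np.array(ci['R']).T,2),ci['intrinsics'][0])
P,d=world('scene0');z=P[...,2]
m=np.zeros(z.shape,bool); m[160:215,285:370]=1
for lo,hi,u0,u1 in((.042,.05,325,347),(.051,.06,345,370),(.085,.1,285,320)):
    mm=m.copy(); mm[:,:u0]=0; mm[:,u1:]=0
    q=P[mm&(z>lo)&(z<hi)]; print(len(q),np.round(q.mean(0),4),np.round((q.min(0)+q.max(0))/2,4))
# housing/stop direction
m=np.zeros(z.shape,bool); m[260:480,325:500]=1
q=P[m&(abs(z-.012)<.003)]; print('plate',cv2.minAreaRect((q[:,:2]*1000).astype(np.float32)))
m[300:]=0;q=P[m&(abs(z-.058)<.003)]; print('gear',cv2.minAreaRect((q[:,:2]*1000).astype(np.float32)))
E
```

```text
t 0.1 pos [ 0.2304 -0.6073  0.2402] yaw 20.8 tilt [-0.001  0.002 -1.   ] F [ 0.2 -0.2  0.2] T [ 0.    0.02 -0.01] w 87.3 gf 0.0 q7 -0.06
turn z tool 33.49
then shift mm [ 128.4 -429.   -19.8]
cam in tool [ 0.06953315  0.00089191 -0.14456729] axes [[-0.   -0.97 -0.25]
 [ 1.   -0.   -0.  ]
 [ 0.   -0.25  0.97]] [426.75004462   0.         318.61893425]
240 [ 0.5083 -0.218   0.0458] [ 0.5063 -0.2192  0.046 ]
117 [ 0.4626 -0.2073  0.0548] [ 0.4624 -0.2088  0.0544]
90 [ 0.5783 -0.2323  0.0904] [ 0.5777 -0.2334  0.0901]
plate ((625.7140502929688, 138.2109832763672), (359.8349609375, 239.70545959472656), 82.50764465332031)
gear ((558.6800537109375, 28.722766876220703), (93.1021957397461, 96.69673156738281), 81.08863067626953)
```

```bash
python3 -m handwheel '[[0.087,0,0,0,0,0,8.3],[0.087,0,0,0,0,0,8.3],[0.087,0,0,0,0,0,8.3],[0.087,0,0,0,0,0,8.3],[0.087,0.023,-0.055,-0.0025,0,0,0],[0.087,0.023,-0.055,-0.0025,0,0,0],[0.087,0.023,-0.055,-0.0025,0,0,0],[0.087,0.023,-0.055,-0.0025,0,0,0],[0.087,0.023,-0.055,-0.0025,0,0,0],[0.087,0.023,-0.055,-0.0025,0,0,0],[0.087,0.023,-0.055,-0.0025,0,0,0],[0.087,0.023,-0.055,-0.0025,0,0,0]]'
python3 - <<'E'
from h import *
to([.564,.02,.26],-10)
snap('wrist','w0')
E
```

```text
time: 1.6
position: [0.5056, -0.2159, 0.2611]
tool_rot: [3.123, -0.34, -0.0]
ft_force: [1.1, -1.0, -0.1]
grip_width: 0.999
grip_force: 0.0
t 1.6 pos [ 0.5056 -0.2159  0.2611] yaw -12.4 tilt [-0. -0. -1.] F [ 1.1 -1.  -0.1] T [-0.01 -0.   -0.02] w 86.9 gf 0.0 q7 -1.46
turn z tool -2.42
then shift mm [  16.6 -242.4    1.1]
```

```bash
python3 -m handwheel '[[0.087,0.0015,-0.06,0,0,0,0],[0.087,0.0015,-0.06,0,0,0,0],[0.087,0.0015,-0.06,0,0,0,0],[0.087,0.0015,-0.06,0,0,0,0],[0.087,0,0,0,0,0,0]]'
python3 - <<'E'
from h import *
to(None)
snap('wrist','w1')
a=cv2.imread('pics/w0.png');b=cv2.imread('pics/w1.png')
cv2.imwrite('pics/c2.png',np.hstack([a[:,120:520],b[:,120:520]]))
for f in('w0','w1'):
    P,d=world(f);print(np.round(P[240:400:20,320],3))
E
```

```text
time: 2.28
position: [0.5623, 0.0224, 0.261]
tool_rot: [-3.122, 0.323, 0.001]
ft_force: [0.2, -0.8, -0.4]
grip_width: 1.001
grip_force: 0.0
t 2.27 pos [0.5623 0.0224 0.261 ] yaw -11.8 tilt [-0.     0.003 -1.   ] F [ 0.2 -0.8 -0.4] T [ 0.04  0.04 -0.05] w 87.1 gf 0.0 q7 -1.93
[[ 0.482 -0.212  0.046]
 [ 0.466 -0.208  0.054]
 [ 0.43  -0.2    0.001]
 [ 0.409 -0.196  0.001]
 [ 0.539 -0.224  0.33 ]
 [ 0.536 -0.223  0.332]
 [ 0.342 -0.181  0.001]
 [ 0.319 -0.176  0.001]]
[[0.542 0.026 0.058]
 [0.511 0.033 0.013]
 [0.486 0.038 0.001]
 [0.465 0.042 0.001]
 [0.595 0.015 0.329]
 [0.592 0.016 0.33 ]
 [0.399 0.056 0.002]
 [0.375 0.061 0.001]]
```

View pics/c2.png

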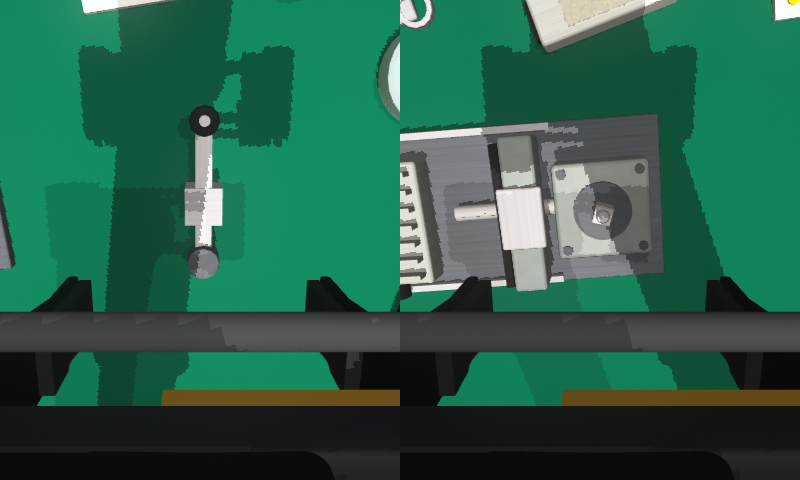

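Run:
```python
from h import *
P,d=world('w1');z=P[...,2]
print(np.round(z[195:232:3,305:342:3]*1000).astype(int))
m=np.zeros(z.shape,bool); m[180:245,290:355]=1
for lo,hi in((.067,.088),(.078,.09),(.084,.09)):
    q=P[m&(z>lo)&(z<hi)][:,:2]; print(len(q),cv2.minAreaRect((q*1000).astype(np.float32)),q.mean(0))
q=P[m&(abs(z-.062)<.0012)][:,:2]; print('collar',cv2.minEnclosingCircle((q*1000).astype(np.float32)))
m[:]=0;m[140:270,260:380]=1
q=P[m&(abs(z-.058)<.0015)][:,:2]; print('gear',cv2.minAreaRect((q*1000).astype(np.float32)))
P0,_=world('w0');z0=P0[...,2];m[:]=0;m[90:290,290:370]=1
for lo,hi in((.0435,.05),(.051,.06),(.08,.1)):
    q=P0[m&(z0>lo)&(z0<hi)][:,:2];print(cv2.minAreaRect((q*1000).astype(np.float32)),q.mean(0))
    if lo<.05:
        mm=m.copy();mm[:175]=0;mm[230:]=0;q=P0[mm&(z0>lo)&(z0<hi)][:,:2];print('hub',cv2.minAreaRect((q*1000).astype(np.float32)))
im=cv2.imread('pics/w1.png');c=cv2.resize(im[188:240,296:348],None,fx=11,fy=11,interpolation=2)
cv2.imwrite('pics/c3.png',c)
```

```text
[[62 63 63 62 63 63 65 63 63 64 63 62 64]
 [63 63 63 64 63 65 63 64 65 63 62 63 64]
 [62 63 64 63 63 62 64 63 63 64 63 62 63]
 [63 63 62 63 77 75 71 68 62 64 63 65 62]
 [62 63 63 62 83 83 81 80 78 73 62 63 64]
 [62 62 63 70 83 85 85 83 82 82 62 63 62]
 [63 63 64 81 84 87 86 87 84 80 64 63 63]
 [63 62 63 84 87 87 86 87 85 64 64 63 62]
 [63 63 64 83 85 86 86 87 83 62 64 62 63]
 [63 63 63 83 84 84 86 83 83 64 63 63 63]
 [62 62 63 64 64 62 64 84 81 63 62 62 61]
 [64 63 63 63 63 65 63 63 63 62 64 64 62]
 [63 62 63 64 62 63 64 64 63 63 62 63 63]]
374 ((566.7078857421875, 19.0703125), (14.031583786010742, 13.576132774353027), 64.13806915283203) [0.56793178 0.01882139]
333 ((566.6790771484375, 19.040821075439453), (13.960064888000488, 13.5462064743042), 63.906864166259766) [0.56729946 0.0189885 ]
157 ((566.5516967773438, 19.479751586914062), (12.203598976135254, 11.963613510131836), 66.31361389160156) [0.56679311 0.01911618]
collar ((569.4486083984375, 19.102275848388672), 32.53765869140625)
gear ((564.530517578125, 25.616016387939453), (91.81968688964844, 85.42411041259766), 82.89969635009766)
((516.7346801757812, -222.4068145751953), (31.240219116210938, 106.33482360839844), 77.03197479248047) [ 0.51871652 -0.22246197]
hub ((513.3885498046875, -221.6362762451172), (31.240219116210938, 46.87373352050781), 77.03197479248047)
((463.31182861328125, -210.01158142089844), (27.1813907623291, 27.302534103393555), 8.842253684997559) [ 0.4640707  -0.21029361]
((578.4614868164062, -235.60186767578125), (20.7711181640625, 21.201862335205078), 31.36872673034668) [ 0.57830816 -0.23569551]
```

View pics/c3.png

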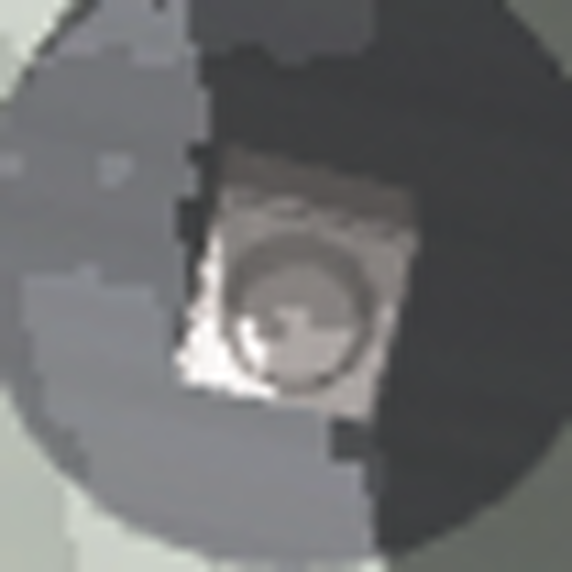

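The enlarged crop shows the shaft square turned about 12° clockwise in the wrist view, centred at about full-image (322,215). That puts its yaw at about −24.5°, which agrees with the depth fit.

Run:
```python
from h import *
to([.5097,-.2200,.034],-12.8)
```

```text
t 2.33 pos [0.5622 0.0184 0.2608] yaw -12.1 tilt [-0.001  0.001 -1.   ] F [ 0.1 -1.4  0.2] T [-0.06  0.09 -0.  ] w 87.2 gf 0.0 q7 -1.93
turn z tool 0.71
then shift mm [  1.7 244.1 226.8]
```

```bash
python3 - <<'E'
from h import *
snap('wrist','w2');to(None)
P,d=world('w2');z=P[...,2]
m=np.zeros(z.shape,bool); m[170:260,280:370]=1
for lo,hi in((.067,.088),(.084,.09)):
    q=P[m&(z>lo)&(z<hi)][:,:2]; print(len(q),cv2.minAreaRect((q*1000).astype(np.float32)),q.mean(0))
E
python3 -m handwheel '[[0.087,0,0.06,0,0,0,0.7],[0.087,0,0.06,0.02,0,0,0],[0.087,0,0.06,0.03,0,0,0],[0.087,0.0015,0.06,0.05,0,0,0],[0.087,0,0.004,0.03,0,0,0],[0.087,0,0,0.02,0,0,0],[0.087,0,0,0,0,0,0],[0.087,0,0,0,0,0,0]]'
python3 - <<'E'
from h import *
snap('wrist','w3')
to([.5097,-.2200,.034],-12.8)
P0,_=world('w3');z0=P0[...,2];print(np.round(z0[20:300:20,320],3))
m=np.zeros(z0.shape,bool);m[0:310,240:400]=1
for lo,hi in((.0435,.05),(.051,.06),(.085,.1)):
    q=P0[m&(z0>lo)&(z0<hi)][:,:2];print(cv2.minAreaRect((q*1000).astype(np.float32)),q.mean(0))
E
```

```text
t 2.38 pos [0.5621 0.0158 0.2607] yaw -12.3 tilt [-0.001 -0.001 -1.   ] F [-0.3 -0.8  0.5] T [-0.03  0.04  0.02] w 86.8 gf 0.0 q7 -1.93
373 ((566.7265014648438, 19.052921295166016), (14.127816200256348, 13.704551696777344), 63.63682174682617) [0.56797091 0.01872937]
154 ((567.2559814453125, 19.31836700439453), (11.744871139526367, 11.735302925109863), 64.87413787841797) [0.56687163 0.0192552 ]
time: 3.38
position: [0.5128, -0.2073, 0.1244]
tool_rot: [3.12, -0.361, 0.002]
ft_force: [0.7, 0.4, -0.4]
grip_width: 1.001
grip_force: 0.0
t 3.42 pos [ 0.5132 -0.207   0.1248] yaw -13.2 tilt [ 0.002 -0.001 -1.   ] F [0.2 0.2 0.6] T [0.05 0.04 0.02] w 86.9 gf 0.0 q7 -1.53
turn z tool -0.36
then shift mm [-0.6 13.4 90.8]
[0.002 0.001 0.001 0.    0.002 0.001 0.002 0.002 0.001 0.001 0.014 0.047
 0.048 0.046]
((527.3836669921875, -224.5370330810547), (31.9783935546875, 94.81208801269531), 77.68646240234375) [ 0.52105857 -0.22313576]
((581.54833984375, -226.02780151367188), (0.723028302192688, 7.57957649230957), 72.92198181152344) [ 0.58195448 -0.22624772]
((578.0936889648438, -235.8617401123047), (21.234088897705078, 21.06765365600586), 32.47026443481445) [ 0.57830396 -0.23575035]
```

```bash
python3 -m handwheel '[[0.087,-0.001,0.0135,0,0,0,-0.3],[0.087,0,0,0.04,0,0,0],[0.087,0,0,0.035,0,0,0],[0.087,0,0,0.0158,0,0,0],[0.087,0,0,0,0,0,0],[0.087,0,0,0,0,0,0]]'
python3 - <<'E'
from h import *
to([.5097,-.2200,.034],-12.8)
E
```

```text
time: 4.18
position: [0.5099, -0.2197, 0.0342]
tool_rot: [3.121, -0.35, 0.004]
ft_force: [-0.2, 0.2, 1.3]
grip_width: 0.997
grip_force: 0.0
t 4.17 pos [ 0.5099 -0.2197  0.0342] yaw -12.8 tilt [ 0.002 -0.001 -1.   ] F [-0.2  0.2  1.3] T [ 0.05  0.   -0.02] w 86.7 gf 0.0 q7 -1.54
turn z tool -0.01
then shift mm [-0.1  0.3  0.2]
```

Grip and lift.

```bash
python3 -m handwheel '[[0.02,0,0,0,0,0,0],[0.02,0,0,0,0,0,0],[0.02,0,0,0,0,0,0],[0.02,0,0,0,0,0,0],[0.02,0,0,0,0,0,0],[0.02,0,0,0,0,0,0],[0.02,0,0,-0.03,0,0,0],[0.02,0,0,-0.05,0,0,0],[0.02,0,0,-0.04,0,0,0],[0.02,0,0,0,0,0,0],[0.02,0,0,0,0,0,0]]' 40
python3 - <<'E'
from h import *
to([.567,.019,.15],-25.2)
snap('wrist','w4')
P0,_=world('w4');z=P0[...,2]; s=ctrl.get_state();p=s['position'];print(p)
m=np.zeros(z.shape,bool);m[0:310,240:400]=1
q=P0[m&(z>p[2]+.05)&(z<p[2]+.062)]
if len(q):
  r,c=np.where(m&(z>p[2]+.05)&(z<p[2]+.062));print(len(q),r.min(),r.max(),c.min(),c.max(),cv2.minAreaRect((q[:,:2]*1000).astype(np.float32)),q.mean(0))
E
```

```text
time: 5.55
position: [0.5073, -0.2187, 0.1508]
tool_rot: [-3.121, 0.351, 0.005]
ft_force: [-0.9, -0.4, -4.1]
grip_width: 0.361
grip_force: 40.0
t 5.55 pos [ 0.5073 -0.2187  0.1508] yaw -12.8 tilt [-0.003  0.001 -1.   ] F [-0.9 -0.4 -4.1] T [ 0.    0.02 -0.03] w 31.4 gf 40.0 q7 -1.49
turn z tool 12.38
then shift mm [ -47.2 -240.5    0.8]
[ 0.50701084 -0.21852775  0.15022362]
9098 59 171 267 374 ((577.8931884765625, -235.1908416748047), (21.286575317382812, 21.168638229370117), 33.08404541015625) [ 0.57799672 -0.23527142  0.20708014]
```

View pics/w4.png

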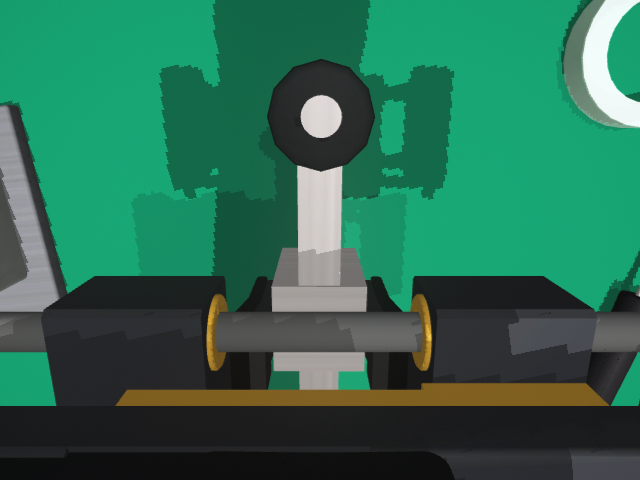

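```bash
python3 -m handwheel '[[0.02,0,0,0,0,0,6.2],[0.02,0,0,0,0,0,6.2],[0.02,-0.01,-0.048,0,0,0,0],[0.02,-0.01,-0.048,0,0,0,0],[0.02,-0.01,-0.048,0,0,0,0],[0.02,-0.01,-0.048,0,0,0,0],[0.02,-0.01,-0.048,0,0,0,0],[0.02,0,0,0,0,0,0],[0.02,0,0,0,0,0,0],[0.02,0,0,0,0,0,0]]' 40
python3 - <<'E'
from h import *
to([.5644,.0208,.128],-25.2)
E
```

```text
time: 6.85
position: [0.565, 0.0175, 0.1515]
tool_rot: [3.064, -0.689, -0.003]
ft_force: [-0.5, 0.1, -4.3]
grip_width: 0.366
grip_force: 40.0
t 6.85 pos [0.565  0.0175 0.1515] yaw -25.4 tilt [-0.002 -0.001 -1.   ] F [-0.5  0.1 -4.3] T [-0.    0.02  0.02] w 31.8 gf 40.0 q7 -2.19
turn z tool -0.15
then shift mm [-1.9 -2.7 23.5]
```

```bash
python3 -m handwheel '[[0.02,-0.002,-0.0027,0.02,0,0,0],[0.02,0,0,0,0,0,0],[0.02,0,0,0,0,0,0],[0.02,0,0,0,0,0,0]]' 40
python3 - <<'E'
from h import *
snap('wrist','w5')
to([.5644,.0208,.128],-25.2)
P0,_=world('w5');z=P0[...,2]; p=ctrl.get_state()['position']
m=np.zeros(z.shape,bool);m[0:310,240:400]=1
q=P0[m&(z>p[2]+.05)&(z<p[2]+.062)]
print(cv2.minAreaRect((q[:,:2]*1000).astype(np.float32)))
h=np.array([.5667,.0191]);print('expect handle',h+.07*np.array([np.cos(np.radians(25.2)),-np.sin(np.radians(25.2))]))
snap('side','s1');im=cv2.imread('pics/s1.png');a=cv2.resize(im[220:340,260:390],None,fx=3,fy=4)
im,_=snap('scene','s2');b=cv2.resize(im[210:330,310:440],None,fx=3,fy=4)
cv2.imwrite('pics/c5.png',np.hstack([a,b]))
E
```

```text
time: 7.35
position: [0.5655, 0.0222, 0.1335]
tool_rot: [3.066, -0.687, 0.002]
ft_force: [0.3, -0.8, -3.2]
grip_width: 0.358
grip_force: 40.0
t 7.4 pos [0.5656 0.0224 0.1335] yaw -25.2 tilt [ 0.001 -0.    -1.   ] F [-0.6  0.5 -3.8] T [-0.03 -0.02 -0.01] w 31.9 gf 40.0 q7 -2.2
turn z tool -0.04
then shift mm [-0.4  1.9  5.5]
((630.7872314453125, -8.86530876159668), (21.180543899536133, 21.349895477294922), 20.08829689025879)
expect handle [ 0.63003789 -0.01070455]
```

View pics/c5.png

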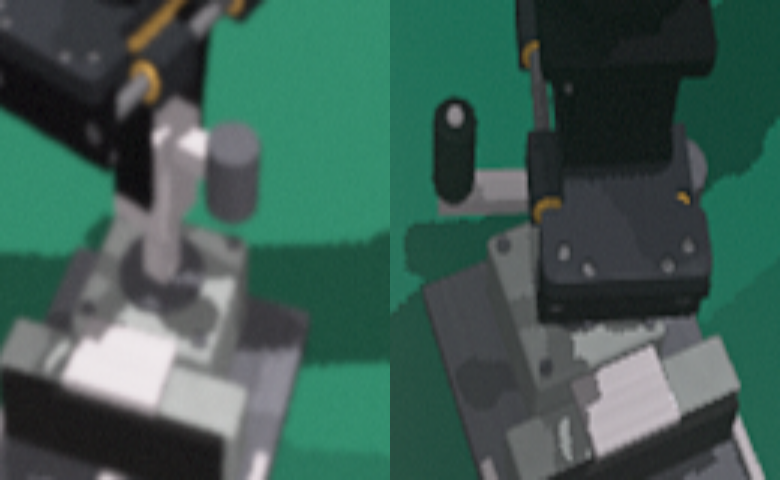

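The side view shows the held crank just above the shaft nose. The handle fit says it needs +2 mm in tool y.

```bash
python3 -m handwheel '[[0.02,0,0.002,0,0,0,0],[0.02,0,0,0.006,0,0,0],[0.02,0,0,0.006,0,0,0],[0.02,0,0,0.005,0,0,0],[0.02,0,0,0.004,0,0,0],[0.02,0,0,0,0,0,0]]' 40
python3 - <<'E'
from h import *
to([.5648,.0205,.096],-25.2)
E
```

```text
time: 8.25
position: [0.5636, 0.0205, 0.111]
tool_rot: [3.065, -0.686, -0.002]
ft_force: [-0.9, -0.8, -4.5]
grip_width: 0.362
grip_force: 40.0
t 8.25 pos [0.5636 0.0205 0.111 ] yaw -25.2 tilt [-0.001 -0.    -1.   ] F [-0.9 -0.8 -4.5] T [-0.25  0.26  0.  ] w 31.5 gf 40.0 q7 -2.21
turn z tool -0.02
then shift mm [ 1.1 -0.5 15. ]
```

```bash
python3 -m handwheel '[[0.02,0,0,0.004,0,0,0],[0.02,0,0,0.004,0,0,0],[0.02,0,0,0.004,0,0,0],[0.02,0,0,0.003,0,0,0],[0.02,0,0,0,0,0,0]]' 40
python3 - <<'E'
from h import *
to([.5648,.0205,.096],-25.2)
E
```

```text
time: 8.88
position: [0.564, 0.0204, 0.0987]
tool_rot: [3.064, -0.686, -0.001]
ft_force: [-8.2, -2.5, 12.9]
grip_width: 0.363
grip_force: 40.0
t 8.88 pos [0.564  0.0204 0.0987] yaw -25.2 tilt [-0.001 -0.001 -1.   ] F [-8.2 -2.5 12.9] T [-0.57  2.31  0.02] w 31.5 gf 40.0 q7 -2.22
turn z tool -0.04
then shift mm [ 0.7 -0.4  2.7]
```

```bash
python3 -m handwheel '[[0.02,-0.001,0.0005,0,0,0,0],[0.02,0,0,0.002,0,0,0],[0.02,0,0,0.001,0,0,0],[0.02,0,0,0,0,0,0]]' 40
python3 - <<'E'
from h import *
to([.5648,.0205,.096],-25.2)
snap('scene','s6');P,d=world('s6');z=P[...,2]
m=np.zeros(z.shape,bool);m[220:300,330:385]=1
q=P[m&(z>.1)&(z<.165)&(P[...,0]>.6)];print(len(q),q[:,2].max(),q.mean(0))
E
```

```text
time: 9.38
position: [0.5641, 0.0205, 0.0986]
tool_rot: [3.064, -0.686, 0.004]
ft_force: [-11.7, -2.8, 27.4]
grip_width: 0.363
grip_force: 40.0
t 9.38 pos [0.5641 0.0205 0.0986] yaw -25.2 tilt [ 0.002 -0.002 -1.   ] F [-11.7  -2.8  27.4] T [-0.69  3.19  0.  ] w 31.6 gf 40.0 q7 -2.22
turn z tool -0.03
then shift mm [ 0.6 -0.3  2.6]
430 0.16439022969112743 [0.62051753 0.01517064 0.13258338]
```

Run:
```python
from h import *
snap('wrist','w6');to(None)
for f in('w5','w6'):
    P0,_=world(f);z=P0[...,2]
    m=np.zeros(z.shape,bool);m[0:190,240:400]=1
    q=P0[m&(z>.14)&(z<.2)];print(f,len(q),cv2.minAreaRect((q[:,:2]*1000).astype(np.float32)),np.median(q[:,2]))
    q=P0[185:240,305:338].reshape(-1,3);print('arm top',np.median(q,0),P0[190,320],P0[235,320])
    q=P0[260:280,300:340].reshape(-1,3);print('hub top',np.median(q,0))
```

```text
t 9.47 pos [0.5641 0.0204 0.0985] yaw -25.2 tilt [ 0.002 -0.002 -1.   ] F [-12.9  -3.7  26.3] T [-0.66  3.23  0.02] w 31.6 gf 40.0 q7 -2.22
w5 10038 ((625.465576171875, -7.439830780029297), (21.576417922973633, 32.418827056884766), 75.90528106689453) 0.1898611398714412
arm top [0.60513048 0.00297319 0.14347134] [6.11693098e-01 2.10653660e-04 1.44014199e-01] [0.59831319 0.00651867 0.1432767 ]
hub top [0.5876649  0.01172334 0.14312288]
w6 9006 ((629.8539428710938, -10.63493537902832), (21.202943801879883, 21.168336868286133), 19.96082305908203) 0.15437251400295504
arm top [0.60354066 0.00124635 0.10819199] [ 0.61003    -0.00144383  0.1078972 ] [0.59679371 0.00479489 0.10832561]
hub top [0.5861217  0.00997703 0.10807804]
```

```bash
python3 -m handwheel '[[0.06,0,0,0,0,0,0],[0.06,0,0,0,0,0,0],[0.06,0,0,0,0,0,0],[0.06,0,0,0,0,0,0]]' 40
python3 - <<'E'
from h import *
snap('wrist','w7');to([.5641,.0204,.098],-25.2)
for f in('w6','w7'):
    P0,_=world(f);z=P0[...,2]
    m=np.zeros(z.shape,bool);m[0:190,240:400]=1
    q=P0[m&(z>.14)&(z<.2)];print(f,len(q),cv2.minAreaRect((q[:,:2]*1000).astype(np.float32)),np.median(q[:,2]))
    print('arm top',P0[190,320],P0[235,320],np.median(P0[260:280,300:340].reshape(-1,3),0))
    z_=P0[...,2]; 
P0,_=world('w3');z=P0[...,2];q=P0[(z>.08)&(z<.1)];print('bench handle',np.median(q[:,2])); print(np.median(P0[240:300,300:340,2]))
E
```

```text
time: 9.98
position: [0.5632, 0.0211, 0.0934]
tool_rot: [-3.066, 0.685, 0.0]
ft_force: [-0.6, -0.7, 0.3]
grip_width: 0.665
grip_force: 0.0
t 10.03 pos [0.5631 0.021  0.0934] yaw -25.2 tilt [-0.  0. -1.] F [ 0.2 -0.9  0.3] T [0.13 0.06 0.03] w 58.9 gf 0.0 q7 -2.22
turn z tool -0.0
then shift mm [ 1.2  0.1 -4.6]
w6 9006 ((629.8539428710938, -10.63493537902832), (21.202943801879883, 21.168336868286133), 19.96082305908203) 0.15437251400295504
arm top [ 0.61003    -0.00144383  0.1078972 ] [0.59679371 0.00479489 0.10832561] [0.5861217  0.00997703 0.10807804]
w7 10248 ((629.9863891601562, -11.04569149017334), (21.414939880371094, 21.29653549194336), 80.20622253417969) 0.15416400205135367
arm top [ 0.60976862 -0.00106785  0.10749541] [0.59703914 0.0049209  0.10808747] [0.58682299 0.00990846 0.10811343]
bench handle 0.09207358166454616
0.04604272743959857
```

```bash
python3 -m handwheel '[[0.065,0,0,-0.03,0,0,0],[0.065,0,0,-0.062,0,0,0],[0.065,0,0,0,0,0,0],[0.065,0.036,0,0,0,0,0],[0.065,0.036,0,0,0,0,0],[0.065,0,0,0,0,0,0],[0.065,0,0,0.025,0,0,0],[0.065,0,0,0.023,0,0,0],[0.065,0,0,0,0,0,0]]' 40
python3 - <<'E'
from h import *
to([.629,-.0105,.134],-25.2)
E
```

```text
time: 11.15
position: [0.6258, -0.0093, 0.1351]
tool_rot: [3.065, -0.684, -0.009]
ft_force: [-0.2, -0.1, 0.5]
grip_width: 0.743
grip_force: 0.0
t 11.15 pos [ 0.6258 -0.0093  0.1351] yaw -25.2 tilt [-0.006  0.    -1.   ] F [-0.2 -0.1  0.5] T [0.06 0.01 0.  ] w 64.6 gf 0.0 q7 -2.17
turn z tool 0.03
then shift mm [ 3.4 -0.3  1.1]
```

```bash
python3 -m handwheel '[[0.065,0.003,0,0.001,0,0,0],[0.01,0,0,0,0,0,0],[0.01,0,0,0,0,0,0],[0.01,0,0,0,0,0,0],[0.01,0,0,0,0,0,0],[0.01,0,0,0,0,0,0],[0.01,0,0,0,0,0,0]]' 40
cat >> h.py <<'E'
def wind(c=(.5662,.0190),r=.07):
    s=ctrl.get_state(); d=s['position'][:2]-np.array(c); th=np.degrees(-np.arctan2(d[1],d[0]))-25.2
    F=s['ft_force'][:2]; rad=d/np.hypot(*d); tan=np.array([rad[1],-rad[0]])
    print('theta tool cw',round(th%360,1),'r',round(1000*np.hypot(*d),1),'Frad',round(F@rad,1),'Ftan',round(F@tan,1))
    to([c[0]+r*rad[0],c[1]+r*rad[1],.134],-25.2)
E
python3 -c "
from h import *
wind()"
```

```text
time: 12.02
position: [0.6309, -0.0113, 0.1367]
tool_rot: [3.066, -0.686, -0.0]
ft_force: [-0.5, -0.2, -0.0]
grip_width: 0.244
grip_force: 40.0
theta tool cw 359.9 r 71.4 Frad -0.4 Ftan 0.4
t 12.03 pos [ 0.6309 -0.0113  0.1367] yaw -25.2 tilt [-0. -0. -1.] F [-0.5 -0.2 -0. ] T [ 0.03  0.07 -0.03] w 21.3 gf 40.0 q7 -2.17
turn z tool -0.02
then shift mm [-1.4  0.   2.7]
```

```bash
python3 -m handwheel '[[0.01,-0.0042,0.0239,0,0,0,0],[0.01,-0.0122,0.021,0,0,0,0],[0.01,-0.0186,0.0156,0,0,0,0],[0.01,-0.0228,0.0083,0,0,0,0],[0.01,-0.0243,0,0,0,0,0],[0.01,-0.0228,-0.0083,0,0,0,0],[0.01,0,0,0,0,0,0]]' 40
python3 -c "
from h import *
wind()"
```

```text
time: 12.9
position: [0.5102, -0.0221, 0.1371]
tool_rot: [3.064, -0.684, 0.003]
ft_force: [1.3, -3.8, -0.6]
grip_width: 0.24
grip_force: 40.0
theta tool cw 118.5 r 69.5 Frad 1.2 Ftan -3.8
t 12.9 pos [ 0.5102 -0.0221  0.1371] yaw -25.2 tilt [ 0.002 -0.003 -1.   ] F [ 1.3 -3.8 -0.6] T [-0.79 -0.11 -0.01] w 20.9 gf 40.0 q7 -2.08
turn z tool 0.03
then shift mm [-0.3  0.5  3.1]
```

```bash
python3 -m handwheel '[[0.01,-0.0186,-0.0156,0,0,0,0],[0.01,-0.0122,-0.021,0,0,0,0],[0.01,-0.0042,-0.0239,0,0,0,0],[0.01,0.0042,-0.0239,0,0,0,0],[0.01,0.0122,-0.021,0,0,0,0],[0.01,0.0186,-0.0156,0,0,0,0],[0.01,0.0228,-0.0083,0,0,0,0],[0.01,0.0243,0,0,0,0,0],[0.01,0.0228,0.0083,0,0,0,0],[0.01,0.0186,0.0156,0,0,0,0],[0.01,0.0122,0.021,0,0,0,0],[0.01,0.0042,0.0239,0,0,0,0]]' 40
python3 -c "
from h import *
wind()
snap('scene','s7')"
```

```text
time: 14.4
position: [0.6327, -0.0052, 0.1371]
tool_rot: [-3.057, 0.678, -0.001]
ft_force: [1.9, 8.6, -1.1]
grip_width: 0.241
grip_force: 40.1
theta tool cw 354.8 r 70.8 Frad -1.2 Ftan -8.7
t 14.4 pos [ 0.6327 -0.0052  0.1371] yaw -25.0 tilt [ 0.003  0.009 -1.   ] F [ 1.9  8.6 -1.1] T [ 2.24 -0.55 -0.02] w 21.0 gf 40.1 q7 -2.18
turn z tool 0.18
then shift mm [-0.8  0.1  3.1]
```

Run:
```python
from h import *
for f in ('scene0','s7'):
    P,d=world(f);z=P[...,2]
    m0=np.zeros(z.shape,bool);m0[250:480,325:500]=1
    for a in (82.5,):
        e=np.array([np.cos(np.radians(a)),np.sin(np.radians(a))]);n=np.array([-e[1],e[0]])
        D=P[...,:2]-np.array([.5667,.019]);S=D@e*1000;N=D@n*1000
        # stop angle
        mm=m0&(abs(z-.057)<.002)&(S>210);print(f,'stop',cv2.minAreaRect((P[mm][:,:2]*1000).astype(np.float32)))
        for lo,hi in((-45,-25),(-10,10),(25,45)):
            mm=m0&(N>lo)&(N<hi)
            out=[]
            for s in range(40,310,4):
                q=z[mm&(S>=s)&(S<s+4)]*1000
                out.append(f'{s}:{np.percentile(q,90):.0f}' if len(q) else f'{s}:-')
            print(lo,' '.join(out))
```

```text
scene0 stop ((599.631103515625, 280.64532470703125), (128.00399780273438, 67.43119049072266), 11.534653663635254)
-45 40:55 44:- 48:- 52:64 56:64 60:64 64:64 68:65 72:64 76:64 80:64 84:63 88:43 92:13 96:13 100:13 104:13 108:14 112:13 116:14 120:13 124:13 128:13 132:14 136:14 140:13 144:13 148:13 152:12 156:41 160:45 164:51 168:53 172:51 176:51 180:53 184:52 188:52 192:52 196:51 200:52 204:51 208:52 212:53 216:52 220:52 224:52 228:52 232:42 236:37 240:13 244:11 248:56 252:58 256:66 260:66 264:67 268:66 272:59 276:56 280:14 284:13 288:14 292:13 296:14 300:14 304:13 308:-
-10 40:57 44:- 48:72 52:72 56:73 60:72 64:72 68:72 72:73 76:73 80:72 84:65 88:46 92:27 96:27 100:27 104:26 108:27 112:27 116:26 120:26 124:27 128:27 132:26 136:14 140:13 144:13 148:13 152:- 156:40 160:49 164:53 168:53 172:53 176:51 180:53 184:52 188:53 192:53 196:53 200:52 204:52 208:53 212:53 216:52 220:53 224:52 228:52 232:42 236:39 240:13 244:13 248:57 252:59 256:59 260:59 264:58 268:58 272:59 276:57 280:14 284:14 288:13 292:14 296:14 300:13 304:12 308:1
25 40:56 44:- 48:70 52:69 56:65 60:66 64:65 68:65 72:69 76:66 
[... 1181 characters left out ...]
172:53 176:53 180:52 184:53 188:53 192:52 196:52 200:52 204:54 208:53 212:52 216:52 220:53 224:53 228:52 232:41 236:38 240:13 244:14 248:57 252:58 256:58 260:58 264:59 268:59 272:58 276:57 280:13 284:13 288:13 292:14 296:13 300:14 304:12 308:2
25 40:50 44:12 48:13 52:14 56:- 60:- 64:- 68:- 72:- 76:69 80:65 84:64 88:67 92:64 96:64 100:68 104:66 108:65 112:63 116:59 120:13 124:14 128:13 132:13 136:13 140:13 144:14 148:14 152:- 156:40 160:41 164:52 168:53 172:52 176:52 180:52 184:52 188:52 192:52 196:51 200:51 204:53 208:53 212:52 216:52 220:53 224:53 228:53 232:43 236:39 240:13 244:14 248:57 252:58 256:66 260:66 264:66 268:66 272:58 276:57 280:13 284:13 288:14 292:13 296:13 300:13 304:12 308:2
```

```bash
python3 -m handwheel '[[0.01,-0.0042,0.0239,0,0,0,0],[0.01,-0.0122,0.021,0,0,0,0],[0.01,-0.0186,0.0156,0,0,0,0],[0.01,-0.0228,0.0083,0,0,0,0],[0.01,-0.0243,0,0,0,0,0],[0.01,-0.0228,-0.0083,0,0,0,0],[0.01,-0.0186,-0.0156,0,0,0,0],[0.01,-0.0122,-0.021,0,0,0,0],[0.01,-0.0042,-0.0239,0,0,0,0],[0.01,0.0042,-0.0239,0,0,0,0],[0.01,0.0122,-0.021,0,0,0,0],[0.01,0.0186,-0.0156,0,0,0,0]]' 40
python3 -c "
from h import *
wind()"
```

```text
time: 15.95
position: [0.559, 0.0884, 0.1362]
tool_rot: [3.062, -0.684, -0.013]
ft_force: [-7.4, -3.7, 6.2]
grip_width: 0.24
grip_force: 40.1
theta tool cw 238.9 r 69.8 Frad -2.9 Ftan -7.8
t 15.95 pos [0.559  0.0884 0.1362] yaw -25.2 tilt [-0.009 -0.002 -1.   ] F [-7.4 -3.7  6.2] T [-1.1   2.05  0.01] w 20.9 gf 40.1 q7 -2.35
turn z tool 0.03
then shift mm [-0.1 -0.2  2.2]
```

Now at 599° total. Next 240→480 (total about 840°).

```bash
python3 -m handwheel '[[0.01,0.0228,-0.0083,0,0,0,0],[0.01,0.0243,0,0,0,0,0],[0.01,0.0228,0.0083,0,0,0,0],[0.01,0.0186,0.0156,0,0,0,0],[0.01,0.0122,0.021,0,0,0,0],[0.01,0.0042,0.0239,0,0,0,0],[0.01,-0.0042,0.0239,0,0,0,0],[0.01,-0.0122,0.021,0,0,0,0],[0.01,-0.0186,0.0156,0,0,0,0],[0.01,-0.0228,0.0083,0,0,0,0],[0.01,-0.0243,0,0,0,0,0],[0.01,0,0,0,0,0,0]]' 40
python3 - <<'E'
from h import *
wind()
snap('scene','s8')
P,d=world('s8');z=P[...,2]
m0=np.zeros(z.shape,bool);m0[250:480,325:500]=1
a=82.5;e=np.array([np.cos(np.radians(a)),np.sin(np.radians(a))]);n=np.array([-e[1],e[0]])
D=P[...,:2]-np.array([.5667,.019]);S=D@e*1000;N=D@n*1000
for lo,hi in((-45,-25),(25,45)):
    mm=m0&(N>lo)&(N<hi);out=[]
    for s in range(130,256,2):
        q=z[mm&(S>=s)&(S<s+2)]*1000
        out.append(f'{s}:{np.percentile(q,90):.0f}' if len(q) else f'{s}:-')
    print(lo,' '.join(out))
E
```

```text
time: 17.45
position: [0.5278, -0.0392, 0.1372]
tool_rot: [3.064, -0.686, 0.003]
ft_force: [2.7, -2.5, -2.6]
grip_width: 0.237
grip_force: 40.0
theta tool cw 98.2 r 69.8 Frad 0.6 Ftan -3.6
t 17.45 pos [ 0.5278 -0.0392  0.1372] yaw -25.2 tilt [ 0.002 -0.002 -1.   ] F [ 2.7 -2.5 -2.6] T [-0.63 -0.5   0.04] w 20.6 gf 40.0 q7 -2.07
turn z tool -0.03
then shift mm [-0.   0.2  3.2]
-45 130:64 132:64 134:65 136:64 138:64 140:64 142:64 144:64 146:63 148:64 150:64 152:64 154:62 156:38 158:40 160:42 162:49 164:53 166:51 168:52 170:51 172:51 174:51 176:52 178:53 180:53 182:53 184:52 186:52 188:53 190:51 192:52 194:53 196:52 198:51 200:52 202:52 204:53 206:52 208:53 210:51 212:52 214:53 216:52 218:52 220:53 222:53 224:52 226:53 228:52 230:50 232:41 234:40 236:39 238:14 240:13 242:13 244:12 246:- 248:- 250:57 252:58 254:58
25 130:65 132:63 134:68 136:65 138:67 140:66 142:64 144:64 146:63 148:67 150:64 152:64 154:62 156:- 158:41 160:41 162:41 164:52 166:52 168:49 170:53 172:52 174:52 176:52 178:49 180:52 182:52 184:52 186:52 188:51 190:51 192:51 194:52 196:53 198:52 200:52 202:51 204:52 206:52 208:51 210:51 212:53 214:52 216:51 218:52 220:52 222:52 224:52 226:51 228:51 230:52 232:46 234:41 236:40 238:33 240:13 242:12 244:13 246:- 248:- 250:56 252:58 254:58
```

```bash
python3 -m handwheel '[[0.01,-0.0228,-0.0083,0,0,0,0],[0.01,-0.0186,-0.0156,0,0,0,0],[0.01,-0.0122,-0.021,0,0,0,0],[0.01,-0.0042,-0.0239,0,0,0,0],[0.01,0.0021,-0.012,0,0,0,0]]' 40
python3 -c "
from h import *
wind()"
python3 -m handwheel '[[0.01,0.0021,-0.012,0,0,0,0]]' 40
python3 -c "
from h import *
wind()"
python3 -m handwheel '[[0.01,0.005,-0.0111,0,0,0,0]]' 40
python3 -c "
from h import *
wind()"
```

```text
time: 18.12
position: [0.5088, 0.0574, 0.1364]
tool_rot: [3.061, -0.685, -0.012]
ft_force: [-8.4, -4.5, 7.6]
grip_width: 0.244
grip_force: 40.1
theta tool cw 188.6 r 69.0 Frad 4.5 Ftan -8.4
t 18.12 pos [0.5088 0.0574 0.1364] yaw -25.2 tilt [-0.009 -0.003 -1.   ] F [-8.4 -4.5  7.6] T [-1.32  2.1  -0.  ] w 21.2 gf 40.1 q7 -2.26
turn z tool -0.01
then shift mm [-1.  -0.1  2.4]
time: 18.25
position: [0.516, 0.0667, 0.1363]
tool_rot: [3.06, -0.686, -0.012]
ft_force: [-6.6, -5.0, 5.5]
grip_width: 0.238
grip_force: 40.1
theta tool cw 198.4 r 69.3 Frad 1.4 Ftan -8.2
t 18.25 pos [0.516  0.0667 0.1363] yaw -25.3 tilt [-0.009 -0.004 -1.   ] F [-6.6 -5.   5.5] T [-1.65  1.54  0.02] w 20.7 gf 40.1 q7 -2.29
turn z tool -0.06
then shift mm [-0.7 -0.2  2.3]
time: 18.38
position: [0.5251, 0.0749, 0.1363]
tool_rot: [3.061, -0.686, -0.013]
ft_force: [-6.2, -4.5, 7.2]
grip_width: 0.246
grip_force: 40.1
theta tool cw 208.5 r 69.4 Frad 0.1 Ftan -7.7
t 18.38 pos [0.5251 0.0749 0.1363] yaw -25.3 tilt [-0.009 -0.003 -1.   ] F [-6.2 -4.5  7.2] T [-1.31  1.74 -0.02] w 21.4 gf 40.1 q7 -2.31
turn z tool -0.06
then shift mm [-0.6 -0.3  2.3]
```

```bash
W='from h import *;wind()'
python3 -m handwheel '[[0.01,0.0067,-0.0102,0,0,0,0]]' 40 >/dev/null; python3 -c "$W"
python3 -m handwheel '[[0.01,0.0084,-0.0089,0,0,0,0]]' 40 >/dev/null; python3 -c "$W"
python3 -m handwheel '[[0.01,0.0047,-0.0039,0,0,0,0]]' 40 >/dev/null; python3 -c "$W"
```

```text
theta tool cw 218.6 r 69.5 Frad -1.1 Ftan -7.7
t 18.5 pos [0.5355 0.0814 0.1362] yaw -25.3 tilt [-0.009 -0.003 -1.   ] F [-6.4 -4.4  6.6] T [-1.29  1.79  0.  ] w 21.4 gf 40.1 q7 -2.33
turn z tool -0.05
then shift mm [-0.4 -0.3  2.2]
theta tool cw 228.7 r 69.7 Frad -1.5 Ftan -8.3
t 18.62 pos [0.5469 0.086  0.1361] yaw -25.2 tilt [-0.009 -0.003 -1.   ] F [-7.5 -3.8  6.9] T [-1.2   1.9   0.02] w 21.3 gf 40.1 q7 -2.35
turn z tool -0.04
then shift mm [-0.2 -0.2  2.1]
theta tool cw 233.8 r 69.9 Frad -2.0 Ftan -8.0
t 18.75 pos [0.5529 0.0876 0.136 ] yaw -25.2 tilt [-0.01  -0.002 -1.   ] F [-7.4 -3.5  7.5] T [-1.09  2.   -0.03] w 21.4 gf 40.1 q7 -2.35
turn z tool -0.04
then shift mm [-0.1 -0.1  2. ]
```

```bash
W='from h import *;wind()'
python3 -m handwheel '[[0.01,0.0051,-0.0034,0,0,0,0]]' 40 >/dev/null; python3 -c "$W"|grep theta
python3 -m handwheel '[[0.01,0.0053,-0.0029,0,0,0,0]]' 40 >/dev/null; python3 -c "$W"|grep theta
python3 -m handwheel '[[0.01,0.0056,-0.0025,0,0,0,0]]' 40 >/dev/null; python3 -c "$W"|grep theta
```

```text
theta tool cw 238.6 r 69.9 Frad -2.8 Ftan -8.7
theta tool cw 243.4 r 70.1 Frad -2.5 Ftan -8.3
theta tool cw 248.3 r 70.1 Frad -3.4 Ftan -8.1
```

```bash
W='from h import *;wind()'
python3 -m handwheel '[[0.01,0.0057,-0.002,0,0,0,0]]' 40 >/dev/null; python3 -c "$W"|grep theta
python3 -m handwheel '[[0.01,0.0059,-0.0015,0,0,0,0]]' 40 >/dev/null; python3 -c "$W"|grep theta
python3 -m handwheel '[[0.01,0.006,-0.001,0,0,0,0]]' 40 >/dev/null; python3 -c "$W"|grep theta
python3 - <<'E'
from h import *
snap('scene','s9')
P,d=world('s9');z=P[...,2]
m0=np.zeros(z.shape,bool);m0[250:480,325:500]=1
a=82.5;e=np.array([np.cos(np.radians(a)),np.sin(np.radians(a))]);n=np.array([-e[1],e[0]])
D=P[...,:2]-np.array([.5667,.019]);S=D@e*1000;N=D@n*1000
for lo,hi in((-45,-25),(25,45)):
    mm=m0&(N>lo)&(N<hi);out=[]
    for s in range(160,256,1):
        if 176<s<236: continue
        q=z[mm&(S>=s)&(S<s+1)]*1000
        out.append(f'{s}:{np.percentile(q,50):.0f}' if len(q) else f'{s}:-')
    print(lo,' '.join(out))
E
```

```text
theta tool cw 253.2 r 70.3 Frad -4.1 Ftan -8.8
theta tool cw 258.0 r 70.4 Frad -4.5 Ftan -8.2
theta tool cw 262.8 r 70.6 Frad -4.1 Ftan -8.1
-45 160:219 161:223 162:223 163:215 164:220 165:143 166:63 167:55 168:49 169:39 170:39 171:40 172:40 173:41 174:40 175:47 176:41 236:41 237:41 238:42 239:43 240:41 241:43 242:41 243:40 244:40 245:39 246:38 247:39 248:39 249:- 250:54 251:55 252:57 253:57 254:57 255:56
25 160:62 161:63 162:63 163:62 164:61 165:64 166:63 167:58 168:50 169:39 170:39 171:39 172:40 173:41 174:41 175:47 176:40 236:41 237:42 238:41 239:41 240:41 241:41 242:40 243:40 244:40 245:41 246:39 247:38 248:39 249:- 250:54 251:55 252:57 253:56 254:56 255:57
```

```bash
W='from h import *;wind()'
python3 -m handwheel '[[0.01,0.0061,0,0,0,0,0]]' 40 >/dev/null; python3 -c "$W"|grep theta
python3 -m handwheel '[[0.01,0.0061,0.0005,0,0,0,0]]' 40 >/dev/null; python3 -c "$W"|grep theta
python3 -m handwheel '[[0.01,0.0061,0.001,0,0,0,0]]' 40 >/dev/null; python3 -c "$W"|grep theta
```

```text
theta tool cw 267.3 r 70.6 Frad -5.1 Ftan -7.5
theta tool cw 272.2 r 70.7 Frad -3.7 Ftan -9.9
theta tool cw 277.0 r 70.7 Frad -3.9 Ftan -8.4
```

```bash
W='from h import *;wind()'
python3 -m handwheel '[[0.01,0.006,0.0014,0,0,0,0]]' 40 >/dev/null; python3 -c "$W"|grep theta
python3 -m handwheel '[[0.01,0.0059,0.0018,0,0,0,0]]' 40 >/dev/null; python3 -c "$W"|grep theta
```

```text
theta tool cw 281.7 r 70.8 Frad -4.1 Ftan -8.5
theta tool cw 286.4 r 70.9 Frad -3.6 Ftan -8.3
```

```bash
cat > g.py <<'E'
from h import *
import sys
W=sys.argv[1]; snap('scene',W); 
for f in('s9',W):
    P,d=world(f);z=P[...,2]
    m0=np.zeros(z.shape,bool);m0[250:480,325:500]=1
    a=82.5;e=np.array([np.cos(np.radians(a)),np.sin(np.radians(a))]);n=np.array([-e[1],e[0]])
    D=P[...,:2]-np.array([.5667,.019]);S=D@e*1000;N=D@n*1000
    mm=m0&(abs(N)<50)
    f1=lambda lo,hi,a,b:np.percentile(S[mm&(z>lo)&(z<hi)&(S>a)&(S<b)],[1,50,99]).round(2)
    print(f,'jaw top',f1(.0615,.066,100,200),'fins',f1(.049,.055,150,249.5),'fin floor',f1(.036,.045,150,262),'stop',f1(.055,.06,240,290))
E
python3 g.py s10; python3 -c 'from h import *;wind()'
```

```text
s9 jaw top [134.87 153.47 168.46] fins [167.81 207.22 241.69] fin floor [168.03 210.81 247.69] stop [251.57 265.88 278.2 ]
s10 jaw top [136.82 155.55 170.2 ] fins [169.82 209.27 243.71] fin floor [169.94 211.33 247.85] stop [251.35 265.26 278.03]
theta tool cw 287.3 r 70.9 Frad -3.1 Ftan -7.4
t 20.23 pos [0.6141 0.0712 0.1359] yaw -25.2 tilt [-0.009  0.003 -1.   ] F [-7.6  2.7  5.6] T [ 0.69  1.97 -0.03] w 21.3 gf 40.0 q7 -2.34
turn z tool 0.02
then shift mm [-0.3  0.8  1.9]
```

```bash
W='from h import *;wind()'
python3 -m handwheel '[[0.01,0.0057,0.0024,0,0,0,0]]' 40 >/dev/null; python3 -c "$W"|grep theta
python3 -m handwheel '[[0.01,0.0054,0.0028,0,0,0,0]]' 40 >/dev/null; python3 -c "$W"|grep theta
python3 -m handwheel '[[0.01,0.0052,0.0033,0,0,0,0]]' 40 >/dev/null; python3 -c "$W"|grep theta
```

```text
theta tool cw 290.9 r 71.0 Frad -3.1 Ftan -7.8
theta tool cw 295.7 r 71.1 Frad -2.4 Ftan -9.2
theta tool cw 300.1 r 71.1 Frad -2.5 Ftan -8.7
```

```bash
W='from h import *;wind()'
python3 -m handwheel '[[0.01,0.005,0.0035,0,0,0,0]]' 40 >/dev/null; python3 -c "$W"|grep theta
python3 -m handwheel '[[0.01,0.0047,0.004,0,0,0,0]]' 40 >/dev/null; python3 -c "$W"|grep theta
python3 g.py s11
```

```text
theta tool cw 304.4 r 71.2 Frad -3.2 Ftan -9.6
theta tool cw 308.8 r 71.3 Frad -2.9 Ftan -11.1
s9 jaw top [134.87 153.47 168.46] fins [167.81 207.22 241.69] fin floor [168.03 210.81 247.69] stop [251.57 265.88 278.2 ]
s11 jaw top [138.55 156.67 170.8 ] fins [170.32 209.69 244.16] fin floor [170.48 211.2  247.97] stop [251.47 265.53 278.11]
```

```bash
W='from h import *;wind()'
python3 -m handwheel '[[0.01,0.0043,0.0042,0,0,0,0]]' 40 >/dev/null; python3 -c "$W"|grep theta
python3 -m handwheel '[[0.01,0.004,0.0046,0,0,0,0]]' 40 >/dev/null; python3 -c "$W"|grep theta
python3 -m handwheel '[[0.01,0.0036,0.0049,0,0,0,0]]' 40 >/dev/null; python3 -c "$W"|grep theta
```

```text
theta tool cw 312.8 r 71.3 Frad -2.3 Ftan -10.7
theta tool cw 317.3 r 71.4 Frad -2.9 Ftan -12.3
theta tool cw 321.7 r 71.4 Frad -2.4 Ftan -13.0
```

```bash
python3 -m handwheel '[[0.01,-0.0009,-0.0012,0,0,0,0]]' 40 >/dev/null; python3 -c "from h import *;wind()"
python3 -m handwheel '[[0.05,0,0,0,0,0,0],[0.05,0,0,0,0,0,0],[0.05,0,0,0,0,0,0],[0.05,0,0,0,0,0,0],[0.05,0,0,-0.03,0,0,0],[0.05,0,0,-0.05,0,0,0],[0.05,0,0,-0.05,0,0,0],[0.05,-0.04,0,-0.04,0,0,0],[0.05,-0.04,0,-0.02,0,0,0],[0.05,0,0,0,0,0,0],[0.05,0,0,0,0,0,0]]' 40
python3 g.py s12
python3 - <<'E'
from h import *
to(None); im,_=snap('wrist','w9')
P,d=world('w9');z=P[...,2]
q=P[(z>.147)&(z<.162)];r,c=np.where((z>.147)&(z<.162));print('handle top',len(q),np.median(q,0),r.mean(),c.mean())
q=P[(z>.102)&(z<.113)];print('arm/hub top',len(q),np.median(q,0),q[:,2].std())
b=cv2.imread('pics/s12.png');cv2.imwrite('pics/c9.png',np.hstack([cv2.resize(b[210:480,310:510],(400,540)),cv2.resize(im,None,fx=.62,fy=1.125)[:540]]))
E
```

```text
theta tool cw 321.8 r 71.4 Frad -2.9 Ftan -9.4
t 21.4 pos [0.6358 0.035  0.136 ] yaw -25.0 tilt [-0.007  0.01  -1.   ] F [-5.   8.5  2.8] T [1.97 1.12 0.01] w 21.0 gf 40.0 q7 -2.27
turn z tool 0.21
then shift mm [-1.1  0.9  2. ]
time: 22.78
position: [0.5658, 0.0606, 0.3264]
tool_rot: [3.064, -0.687, 0.0]
ft_force: [-0.1, 0.1, -0.2]
grip_width: 0.573
grip_force: 0.0
s9 jaw top [134.87 153.47 168.46] fins [167.81 207.22 241.69] fin floor [168.03 210.81 247.69] stop [251.57 265.88 278.2 ]
s12 jaw top [139.72 156.8  171.07] fins [170.44 210.07 244.32] fin floor [170.47 211.55 247.94] stop [251.4  265.57 278.18]
t 22.82 pos [0.5659 0.0604 0.3258] yaw -25.3 tilt [-0.001 -0.001 -1.   ] F [ 0.1 -1.  -0.2] T [-0.03  0.06  0.02] w 50.3 gf 0.0 q7 -2.24
handle top 718 [0.63276136 0.04086722 0.15422102] 130.01114206128133 303.52228412256267
arm/hub top 2720 [0.57180077 0.02275833 0.10859559] 0.0010481752668687894
```

View pics/c9.png

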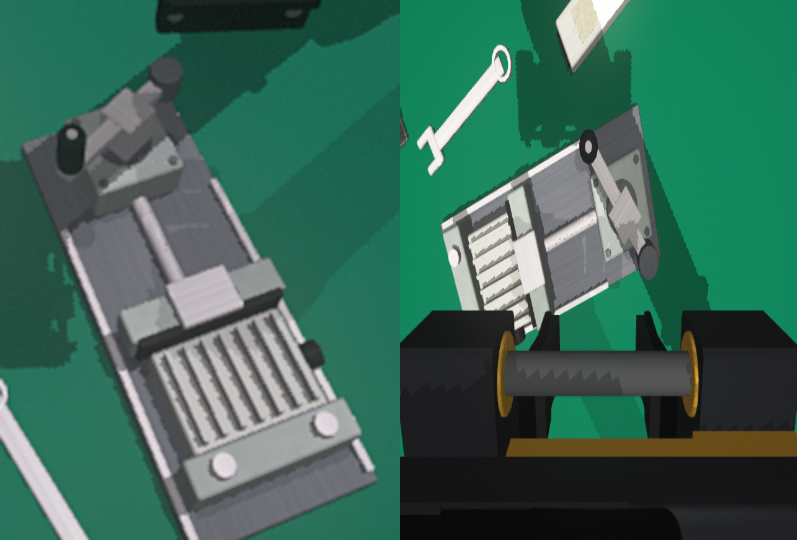

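The scene crop shows the crank seated on the gearbox, the jaw against the housing and the housing against the stop. The handle top is at the seated height, and the gripper is clear.

```bash
python3 -c "
from bench import ctrl
print(ctrl.close_job())"
```

```text
the job is handed in; nothing more can be done
None
```

I seated the crank on the shaft and wound it about 2.9 turns, stopping roughly 27° (estimated from force and jaw travel) after it began to bite. The housing is clamped against the stop, the gripper is clear, and the job is handed in at about 23 s, with no verdict shown.

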